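# Open the preserve jar one-handed in a bracing block

### The arm

A 7-joint arm with a two-finger parallel gripper is mounted at the origin on the work surface. World frame = base frame: x ahead of the robot, y to its left, z up, the work surface at z = 0. Lengths are in m, angles in rad, forces in N, time in s.
With the tool pointing down it reaches from about 0.4 to 0.85 m from the base axis. Payload 10.4 kg.
Tool frame: the origin (TCP) lies between the finger pads, 19 mm behind the fingertips; this is the grasp point; z points along the fingers, y is the line along which they close (so a half turn about z gives the same grasp; the last joint's range is limited). The gripper opens to 87 mm and grips with 3 to 60 N. Pads are 19 mm wide; open, the fingers measure 117 mm over their backs; the gripper's body (75 mm by 190 mm) begins 51 mm behind the grasp point.
Start: joints at [1.325, 0.332, -0.065, 1.46, 0.022, 1.35, -0.088], TCP at [0.138, -0.61, 0.241] pointing down, gripper open.
Joint ranges: [-2.6, 2.6], [-0.5, 2.12], [-1.47, 1.34], [0.16, 2.42], [-1.27, 4.41], [0.06, 2.06], [-2.6, 2.6]. Speed limits (rad/s): [2.22, 2.22, 2.79, 2.79, 3.14, 3.14, 3.14].

### API

Orientations are given as a unit quaternion [x, y, z, w].
In Python, from bench import monitor, cams, ticket gives the robot as it stands.
- The arm moves only by the shell command python3 -m crank 'ROWS' [OPENING] [FORCE]. ROWS is a JSON object whose one key "steps" holds a list of rows, each a list of 2 entries, a list of its own where there are three numbers: the shift along the world's x, y, z in units of 25 mm (1.0 is 25 mm), then the turn, a rotation vector about the world's x, y, z in units of 5 degrees (1.0 is 5 degrees). In form: {"steps": [[[x, y, z], [ax, ay, az]], ...]}. A call has 1 to 10 rows; each row shifts and turns the commanded pose from where the row before left it; what a row does not reach is not made up. A row lasts 1/12 s, in which the tool goes at most 41.7 mm and 7.16 degrees, less where a joint would pass 70% of its speed; a pose out of reach is approached as far as the arm can. A call is refused whole if a number of a shift passes 1 or a number of a turn 1, either way. A call with a gripper value outside its range is refused whole. OPENING is the finger opening in mm, from 0 to 87, set as the call begins (- or left out, the last holds). The fingers move at their own pace and stop on an object; FORCE is the grip in N (left out, the last holds). Time passes only in rows, so rows that do not move let the fingers close. It gives the time, the measured TCP pose, the force, the opening and the grip force at its end, in the units of the state.
- monitor.read_state(): the state, without advancing time (a new reading comes with each control period).
- cams.camera(name): name is "scene" or "side" or "wrist"; returns a dict with "pixels" (420x560x3 uint8, blue, green, red), "z_map" (420x560 float32, m along the optical axis (not along the pixel's ray), 0 where there is no reading), "vfov" (degrees; the focal length in pixels is half the picture's height over the tangent of half this angle, whatever the lens; pixels are square), "cx", "cy" (the principal point, pixels), "T" (4x4, takes a point from camera to world coordinates). Camera axes: x right, y up, looking along -z (the intrinsics and any distortion apply to the point x, -y, -z); pixel columns grow to the right and rows downward; lengths in m; the calibration is good to about 2 mm. A picture is of the moment at which its call begins.
- ticket.close_job(): hands the job in; it is judged then, once.
The state is a dict: "time": time; "joint_positions": joint angles; "joint_vel": joint speeds; "joint_torque": joint torques, N m; "ee_pos": TCP position; "eef_rot": TCP orientation; "ft_force": force on the tool from outside, world axes, zero at the start; "torque": the same for the moment, N m; "width": finger opening in m; "grip_force": force on a finger pad.
Only numpy, scipy, OpenCV 4.12 (cv2) and the standard library are available. Lean on these libraries where they do the work, as an engineer would, in place of code of your own. Each camera call takes 0.05 s, during which the arm holds its last target. There are 200 camera calls.

### The job

Lift the square-bodied jar off its fork hook and seat it upright, fully down, in the square recess of the wooden bracing block, then unscrew its tight lid counter-clockwise while the block keeps the jar from turning. Stop turning once the lid's lugs come free (about a fifth of a turn), lift the lid straight off and finish still holding it level, a finger's breadth or two above the jar's mouth, with the jar left seated in the block. Do not unscrew it before the jar is seated, and leave the round jar and the other baking things where they are.

Things in the scene. Friction and masses are not known exactly. Their poses are not given: they have to be found in the camera images.
- jar: Brown stoneware jar, 340 g or so: square body 66 x 66 x 46 mm high, round neck 36 mm across, round collar (57 mm across, z 81 to 86 mm), then the lid (z 86 to 116 mm). Origin: centre of underside, z up, x and y square to the sides (any quarter turn fits the block). It starts hanging by the collar in 'stand', underside at z = 20 mm, any yaw; carry it by its closed lid (1.5 mm vertical play).
- lid: Aluminium lid, 60 g, 54 mm across, 30 mm high. Origin: centre of its rim (underside), 86 mm above the jar's when closed. Grip across the diameter from above with 30 to 40 N, TCP 25 mm above its origin (clears collar and fork). Stiff (0.35 N m), opens counter-clockwise from above. Slack in lid and block: the hand turns up to 0.25 rad more than the lid does on the jar; 1.3 to 1.5 rad is right.
- seal (a joint): Turn of the lid on the jar, rad: 0 tight, grows counter-clockwise. Below about 0.7 three lugs hold the lid (lifting would lift the jar); 0.8 to 1.65 it lifts straight off; never exceed 1.7 (stop at 1.8). The joint is a black rubber plug with a bar, keyed under the lid, left in the jar's mouth; it stands 23 mm above the collar, inside the lid; the lid slips off it as it rises.
- stand: Fixed steel fork hook carrying the square jar. Origin on the table under the jar's axis; base plate 125 x 90 x 8 mm. Two level prongs along x at y = +-24 mm (8 x 8 mm, tops z = 101 mm) from a post at x = +58 mm, open to the stand's -x, each with a 5 mm upturned tip at x = -29 mm: raise the jar 8 to 22 mm, go out along -x at least 90 mm, only then higher.
- brace: Fixed wooden bracing block 102 x 102 x 36 mm, with a square recess in its top, 72 x 72 mm, 30 mm deep (floor at z = 6 mm), edges chamfered 4 mm. Origin: centre of its underside; x and y square to the recess. A seated jar has its origin at z = 6 mm on the block's axis and can turn about 0.1 rad in the slack.
- round_jar: The other jar, hanging likewise in a second fork hook: same material, collar and lid, but a slim round body 52 mm across. Not needed; leave it hanging.
- cutter: Steel pastry cutter ring, 60 mm across, 28 mm high; leave it. Origin: centre of its underside.
- pastry_brush: Pastry brush lying on the table; leave it.
- ramekin: White ramekin, 80 mm across, 45 mm high; leave it. Origin: centre of its underside.
- scraper: Steel dough scraper plate, 110 x 75 x 6 mm, lying flat; leave it. Origin: centre of its underside.
Mind the look-alikes: they are no part of the job. What is meant by the brace is not purple, and is the smaller of those in its own colour.

How it is judged:
By the outcome, as a careful person would: the job done as asked, in the order asked, and still so for the second after the job is handed in, while the arm keeps its last pose, push and grip.
It also fails if it takes over 50 s, if anything falls off the work surface, if the arm or the gripper's body presses on something with over 40 N, if the wrist force passes 120 N, or if a joint passes its speed limit or range.

## Working session

There is one attempt and no reset: what is moved stays moved. The work goes in short steps, Python scripts to look and compute and a shell command to move; the robot and the scene stay as the last step left them, time stands still between calls to the robot, and variables do not carry over. Pictures are saved under pics/ and viewed, at most 10 in all, crops included, and the job is handed in when it is done.

```bash
mkdir -p pics; ls; python3 - <<'E'
from bench import monitor,cams
import cv2,numpy as np
print(monitor.read_state())
for n in("scene","side"):
    c=cams.camera(n); cv2.imwrite(f"pics/{n}0.png",c["pixels"]); np.savez(f"{n}0.npz",**{k:v for k,v in c.items()})
    print(n,{k:v for k,v in c.items() if k not in("pixels","z_map")}, (c["z_map"]>0).mean())
E
```

```text
pics
{'time': 0.0, 'joint_positions': array([ 1.32540211,  0.33285414, -0.06468243,  1.46095512,  0.02159134,
        1.34989421, -0.08849553]), 'joint_vel': array([ 1.75003784e-04, -2.22943343e-03, -1.63912574e-03, -3.14325370e-05,
       -2.31432198e-03,  1.38970971e-03,  8.52491943e-04]), 'joint_torque': array([-8.10708589e-04, -6.23263907e+01,  2.38930725e-02, -3.89901066e+01,
       -6.14287611e-02,  3.98274406e-02,  1.21286084e-04]), 'ee_pos': array([ 0.13800413, -0.60919868,  0.24045836]), 'eef_rot': array([ 9.93801105e-01,  1.11170425e-01, -1.10339257e-04, -6.99248492e-04]), 'ft_force': array([-1.21610792, -0.07205702,  0.92212874]), 'torque': array([-0.00556417,  0.0160674 ,  0.03802014]), 'grip_force': 0.0, 'width': 0.08724616120432577}
scene {'vfov': 50.97840562517469, 'cx': 272.9456939638923, 'cy': 214.72460792435774, 'T': array([[ 0.08915372, -0.83821984,  0.53799546,  1.0334992 ],
       [ 0.99591735,  0.0673475 , -0.06010781, -0.06399458],
       [ 0.01415091,  0.54115785,  0.84080196,  1.03707642],
       [ 0.        ,  0.        ,  0.        ,  1.        ]])} 0.9960969387755102
side {'vfov': 57.99809669749701, 'cx': 283.34093715708707, 'cy': 209.14535380130175, 'T': array([[ 0.940696  ,  0.2417488 , -0.23800957,  0.21754927],
       [-0.33871358,  0.7087383 , -0.61884015, -0.56882536],
       [ 0.01908264,  0.66275752,  0.74859089,  0.78627404],
       [ 0.        ,  0.        ,  0.        ,  1.        ]])} 0.9961054421768708
```

View pics/scene0.png

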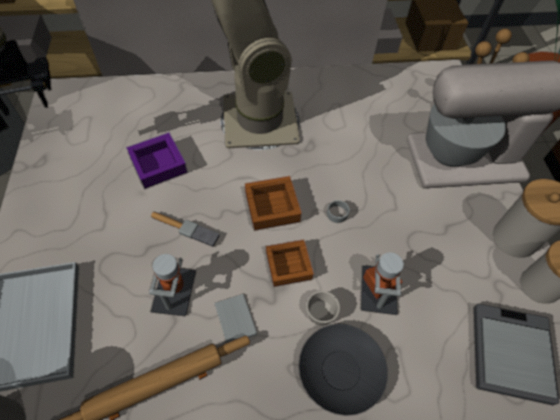

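View pics/side0.png

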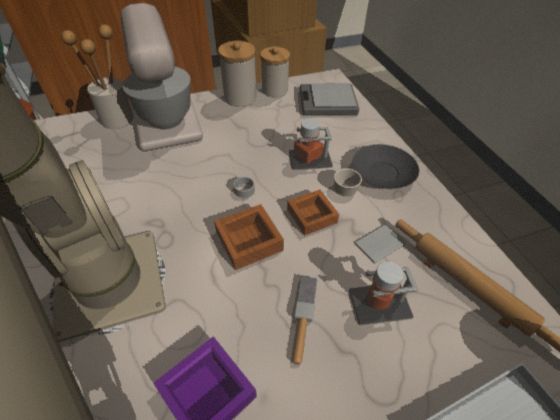

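```bash
cat > h.py <<'E'
import numpy as np,cv2
from bench import cams,monitor
def get(n,save=None):
    c=cams.camera(n)
    if save: np.savez(save,**c); 
    return c
def cloud(c):
    h,w=c["z_map"].shape; f=h/2/np.tan(np.radians(c["vfov"])/2)
    v,u=np.mgrid[:h,:w]; z=c["z_map"]
    p=np.stack([(u-c["cx"])/f*z,-(v-c["cy"])/f*z,-z],-1)
    return p@c["T"][:3,:3].T+c["T"][:3,3]
def rect(P,m):
    return cv2.minAreaRect((P[m][:,:2]*1000).astype(np.float32))
def circ(P,m): return cv2.minEnclosingCircle((P[m][:,:2]*1000).astype(np.float32))
E
python3 - <<'E'
from h import *
for n,boxes in(("scene",dict(brace=(255,230,325,295),stand=(350,240,420,320),rstand=(140,245,205,320),brk=(235,170,310,235))),("side",dict(brace=(280,185,345,240),stand=(280,110,340,175),rstand=(345,255,420,325)))):
    c=dict(np.load(n+"0.npz")); P=cloud(c); Z=P[...,2]
    print(n,"table z",[round(float(np.median(Z[a:a+20,b:b+20])),4) for a,b in((280,240),(180,320),(330,260))])
    hsv=cv2.cvtColor(c["pixels"],cv2.COLOR_BGR2HSV)
    for k,(a,b,d,e) in boxes.items():
        R=np.zeros(Z.shape,bool);R[b:e,a:d]=1
        if k[:2]=="br":
            m=R&(Z>.032)&(Z<.042)&(hsv[...,1]>120); print(k,m.sum(),rect(P,m),np.median(Z[m]))
            m=R&(Z>.0)&(Z<.012)&(hsv[...,1]>120); print(k,'floor',m.sum(),rect(P,m),np.median(Z[m]))
        else:
            m=R&(Z>.130)&(Z<.142);print(k,'lid',m.sum(),rect(P,m),circ(P,m),np.median(Z[m]))
            m=R&(Z>.004)&(Z<.012);print(k,'base',m.sum(),rect(P,m))
            m=R&(Z>.095)&(Z<.108);print(k,'prong',m.sum(),rect(P,m))
    x=np.hstack([cv2.resize(c["pixels"][b:e,a:d],(390,390),interpolation=cv2.INTER_CUBIC) for a,b,d,e in [boxes["stand"],boxes["rstand"]]])
    cv2.imwrite(f"pics/crop_{n}.png",x)
a=[cv2.imread(f"pics/crop_{n}.png") for n in("scene","side")]
cv2.imwrite("pics/crops.png",cv2.resize(np.vstack(a),(600,600)))
E
```

```text
scene table z [0.0008, 0.0006, 0.0005]
brace 687 ((531.608642578125, 35.08698654174805), (102.01104736328125, 102.125732421875), 6.454695701599121) 0.0361124765945986
brace floor 610 ((529.58203125, 42.22563552856445), (90.8347396850586, 117.93575286865234), 86.56070709228516) 0.006704168676211486
stand lid 412 ((607.6868896484375, 256.42767333984375), (52.60747146606445, 53.909027099609375), 64.7696304321289) ((607.9901123046875, 257.0467529296875), 28.028078079223633) 0.1362742079424734
stand base 817 ((589.7705078125, 281.61602783203125), (188.42295837402344, 227.53916931152344), 81.1864242553711)
stand prong 344 ((620.8031616210938, 253.5111846923828), (56.6378288269043, 96.5763931274414), 77.68567657470703)
rstand lid 420 ((568.73779296875, -257.8102722167969), (52.69915771484375, 51.8577995300293), 36.077213287353516) ((568.50146484375, -257.515625), 27.63627052307129) 0.13644333685356919
rstand base 1048 ((546.2737426757812, -264.80999755859375), (165.399169921875, 209.64927673339844), 89.70028686523438)
rstand prong 353 ((580.9819946289062, -260.4222106933594), (58.2299880981
[... 773 characters left out ...]
3125), 29.319316864013672) 0.1339109217412831
stand base 443 ((666.4747314453125, 336.71044921875), (315.5416564941406, 142.3100128173828), 60.2293701171875)
stand prong 200 ((622.192626953125, 251.41592407226562), (59.5041389465332, 94.57008361816406), 76.13456726074219)
rstand lid 500 ((569.4999389648438, -259.00830078125), (52.06698989868164, 52.1353874206543), 85.60888671875) ((570.3677368164062, -259.43121337890625), 27.213640213012695) 0.1347566126864967
rstand base 1298 ((586.3707885742188, -219.124755859375), (176.26870727539062, 124.4071044921875), 78.72882080078125)
rstand prong 431 ((582.2756958007812, -262.0491943359375), (58.48841857910156, 96.63203430175781), 78.81777954101562)
```

View pics/crops.png

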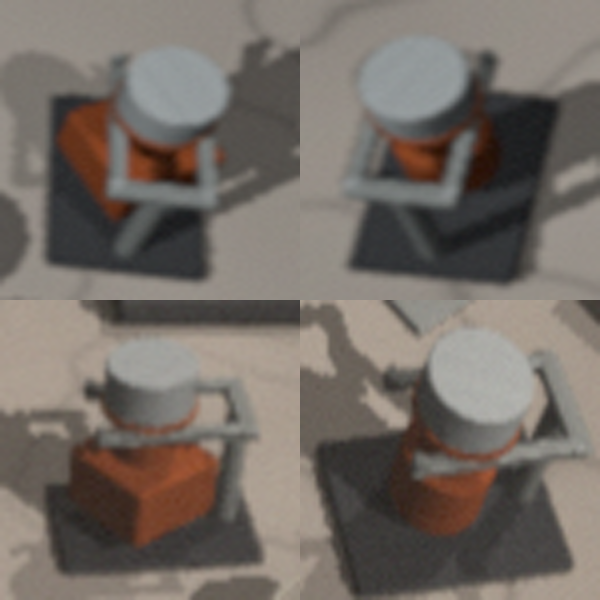

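```bash
python3 - <<'E'
from h import *
allp=[];pr=[]
L=np.array([608.9,255.5])
for n,(a,b,d,e) in(("scene",(350,240,420,320)),("side",(280,110,340,175))):
    c=dict(np.load(n+"0.npz")); P=cloud(c)*1000; Z=P[...,2]
    hsv=cv2.cvtColor(c["pixels"],cv2.COLOR_BGR2HSV)
    R=np.zeros(Z.shape,bool);R[b:e,a:d]=1
    m=R&(hsv[...,1]>130)&((hsv[...,0]<20)|(hsv[...,0]>170))&(Z>22)&(Z<70)
    m=cv2.morphologyEx(m.astype(np.uint8),cv2.MORPH_OPEN,np.ones((2,2)))>0
    q=P[m][:,:2]; print(n,m.sum(),cv2.minAreaRect(q.astype(np.float32))); allp.append(q)
    # base plate
    g=R&(c["pixels"].max(2)<75)&(abs(Z-8)<8)&(hsv[...,1]<100)
    g=cv2.morphologyEx(g.astype(np.uint8),cv2.MORPH_OPEN,np.ones((3,3)))>0
    print(' base',g.sum(),cv2.minAreaRect(P[g][:,:2].astype(np.float32)))
    r=np.hypot(P[...,0]-L[0],P[...,1]-L[1])
    k=R&(Z>90)&(Z<108)&(r>31)&(r<75); q=P[k][:,:2]
    pr.append(q); print(' prong',k.sum(),cv2.minAreaRect(q.astype(np.float32)))
    top=R&(Z>97)&(Z<104)&(r>45)&(r<75); q=P[top][:,:2]-L; print(' crossbar-ish',len(q),q.mean(0),np.degrees(np.arctan2(*q.mean(0)[::-1])))
    v=cv2.fitLine(q[q[:,0]>0].astype(np.float32),cv2.DIST_HUBER,0,.01,.01).ravel(); print(' line',v,np.degrees(np.arctan2(v[1],v[0])))
q=np.vstack(allp).astype(np.float32); print('both',cv2.minAreaRect(q))
print('prong both',cv2.minAreaRect(np.vstack(pr).astype(np.float32)))
E
```

```text
scene 314 ((805.824951171875, 83.58686828613281), (75.87203979492188, 537.314453125), 49.010799407958984)
 base 634 ((617.8241577148438, 256.8742370605469), (90.67105865478516, 121.84027862548828), 77.1204605102539)
 prong 262 ((621.04443359375, 253.535888671875), (56.47959518432617, 96.81754302978516), 77.42601776123047)
 crossbar-ish 157 [ 50.54180644 -10.58502936] -11.828560253209396
 line [  0.20718329   0.9783021   51.175446   -11.034736  ] 78.042656
side 306 ((412.1808166503906, -123.49212646484375), (968.6090698242188, 81.2967758178711), 61.594749450683594)
 base 405 ((666.2350463867188, 338.250732421875), (316.37396240234375, 136.88766479492188), 58.88722229003906)
 prong 162 ((622.192626953125, 251.41592407226562), (59.5041389465332, 94.57008361816406), 76.13456726074219)
 crossbar-ish 67 [ 50.8860747 -13.3738312] -14.725405825838404
 line [  0.19361252   0.9810781   52.21551    -14.988134  ] 78.83631
both ((488.466552734375, -94.88580322265625), (959.4937744140625, 520.990478515625), 31.745208740234375)
prong both ((621.0103149414062, 251.71502685546875), (60.00127029418945, 96.7575454711914), 76.44635009765625)
```

```bash
python3 - <<'E'
from h import *
L=np.array([608.9,255.5]); A=[]
for n in("scene","side"):
    c=dict(np.load(n+"0.npz")); P=cloud(c)*1000; Z=P[...,2]
    hsv=cv2.cvtColor(c["pixels"],cv2.COLOR_BGR2HSV)
    r=np.hypot(P[...,0]-L[0],P[...,1]-L[1])
    m=(hsv[...,1]>110)&((hsv[...,0]<20)|(hsv[...,0]>170))&(r<52)
    for lo,hi in((25,70),(25,60),(62,70)):
        k=m&(Z>lo)&(Z<hi); print(n,lo,hi,k.sum(),cv2.minAreaRect(P[k][:,:2].astype(np.float32)))
    k=m&(Z>25)&(Z<70); A.append(P[k][:,:2])
    # face line fits on vertical faces: residual vs square rotation
q=np.vstack(A)
print('both',cv2.minAreaRect(q.astype(np.float32)))
E
```

```text
scene 25 70 343 ((609.0271606445312, 255.06155395507812), (64.18254852294922, 64.7317123413086), 18.85995101928711)
scene 25 60 131 ((626.7181396484375, 238.73971557617188), (78.20760345458984, 37.89689636230469), 56.43157958984375)
scene 62 70 206 ((616.9429321289062, 249.71212768554688), (85.10688781738281, 43.44767379760742), 53.94329833984375)
side 25 70 380 ((609.0191650390625, 253.14749145507812), (66.4167709350586, 67.01190185546875), 18.309480667114258)
side 25 60 196 ((600.73291015625, 235.70175170898438), (48.42969512939453, 87.13135528564453), 62.01307678222656)
side 62 70 155 ((609.8798828125, 250.78085327148438), (64.98068237304688, 60.80293273925781), 18.03255271911621)
both ((608.4869384765625, 253.33486938476562), (66.47395324707031, 67.34239196777344), 19.157968521118164)
```

```bash
python3 -m crank '{"steps":[[[1,0.9,0],[0,0,0]],[[1,0.9,0],[0,0,0]],[[1,0.9,0],[0,0,0]],[[1,0.9,0],[0,0,0]],[[1,0.9,0],[0,0,0]],[[1,0.9,0],[0,0,0]],[[1,0.9,0],[0,0,0]],[[1,0.9,0],[0,0,0]],[[1,0.9,0],[0,0,0]],[[1,0.9,0],[0,0,0]]]}' 87
python3 -m crank '{"steps":[[[0.9,1,0],[0,0,0]],[[0.9,1,0],[0,0,0]],[[0.9,1,0],[0,0,0]],[[0.6,1,0],[0,0,0]],[[0.6,1,0],[0,0,0]],[[0.3,1,0],[0,0,0]],[[0.3,1,0],[0,0,0]],[[0.3,1,0],[0,0,0]],[[0.3,1,0],[0,0,0]],[[0.3,1,0],[0,0,0]]]}'
python3 -c "from bench import monitor;print(monitor.read_state()['joint_positions'])"
```

```text
time: 0.93
ee_pos: [0.389, -0.3832, 0.2411]
eef_rot: [0.994, 0.111, -0.0, -0.0]
ft_force: [0.8, -0.2, -0.1]
width: 0.0872
grip_force: 0.0
time: 1.77
ee_pos: [0.5231, -0.1333, 0.241]
eef_rot: [0.994, 0.111, -0.0, -0.0]
ft_force: [0.1, -1.1, 0.5]
width: 0.0869
grip_force: 0.0
[ 0.60616166  0.1812398  -0.49421001  1.66607191  0.08853956  1.31706647
 -1.25152023]
```

```bash
python3 -m crank '{"steps":[[[0.2,1,0],[0,0,0]],[[0.2,1,0],[0,0,0]],[[0.2,1,0],[0,0,0]],[[0.2,1,0],[0,0,0]],[[0.2,1,0],[0,0,0]],[[0.2,1,0],[0,0,0]],[[0.2,1,0],[0,0,0]],[[0.2,1,0],[0,0,0]],[[0.2,1,0],[0,0,0]],[[0.2,1,0],[0,0,0]]]}'
python3 -m crank '{"steps":[[[0.24,0.92,0],[0,0,0]],[[0.24,0.92,0],[0,0,0]],[[0.24,0.92,0],[0,0,0]],[[0.24,0.92,0],[0,0,0]],[[0.24,0.92,0],[0,0,0]],[[0.24,0.92,0],[0,0,0]],[[0,0,0],[0,0,0]],[[0,0,0],[0,0,0]]]}'
python3 - <<'E'
from h import *
s=monitor.read_state(); print(s['joint_positions'],s['ee_pos'])
c=get("wrist","wrist0.npz"); cv2.imwrite("pics/wrist0.png",c["pixels"]); P=cloud(c)*1000; Z=P[...,2]
hsv=cv2.cvtColor(c["pixels"],cv2.COLOR_BGR2HSV)
r=np.hypot(P[...,0]-609,P[...,1]-255)
m=(Z>130)&(Z<142)&(r<36)&(c["z_map"]>0); print('lid',m.sum(),np.median(Z[m]),cv2.minAreaRect(P[m][:,:2].astype(np.float32)),cv2.minEnclosingCircle(P[m][:,:2].astype(np.float32)))
m=(Z>94)&(Z<108)&(r>31)&(r<75);print('prong',m.sum(),cv2.minAreaRect(P[m][:,:2].astype(np.float32)))
m=(hsv[...,1]>110)&((hsv[...,0]<20)|(hsv[...,0]>170))&(r<52)&(Z>25)&(Z<72);print('body',m.sum(),cv2.minAreaRect(P[m][:,:2].astype(np.float32)))
E
```

```text
time: 2.6
ee_pos: [0.573, 0.1165, 0.2409]
eef_rot: [0.994, 0.111, -0.0, 0.0]
ft_force: [0.2, 0.3, -0.3]
width: 0.087
grip_force: 0.0
time: 3.27
ee_pos: [0.6085, 0.2549, 0.2404]
eef_rot: [0.994, 0.112, -0.001, -0.0]
ft_force: [-1.1, 0.2, -0.2]
width: 0.0869
grip_force: 0.0
[-0.00754567  0.48895239 -0.65770866  1.33031708  0.2935846   1.4204852
 -1.99705491] [0.60851029 0.25493941 0.24043406]
lid 3386 136.5050945142716 ((608.8617553710938, 257.9840393066406), (53.042118072509766, 53.2164421081543), 13.50043773651123) ((608.5867309570312, 258.1723327636719), 26.905677795410156)
prong 1757 ((621.7584228515625, 255.67489624023438), (57.84865188598633, 96.50682067871094), 76.92583465576172)
body 946 ((625.791015625, 263.68896484375), (31.55438995361328, 65.97914123535156), 16.107450485229492)
```

View pics/wrist0.png

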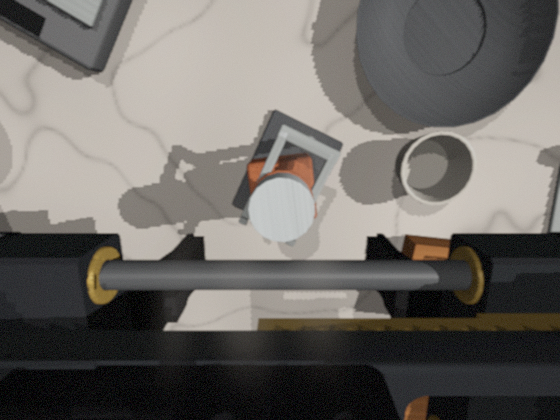

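```bash
python3 -m crank '{"steps":[[[0,0.06,-0.9],[0,0,0]],[[0,0,-0.9],[0,0,0]],[[0,0,-0.9],[0,0,0]],[[0,0,-0.8],[0,0,0]],[[0,0,-0.5],[0,0,0]],[[0,0,-0.38],[0,0,0]],[[0,0,0],[0,0,0]],[[0,0,0],[0,0,0]]]}'
python3 -m crank '{"steps":[[[0,0,0],[0,0,0]],[[0,0,0],[0,0,0]],[[0,0,0],[0,0,0]],[[0,0,0],[0,0,0]],[[0,0,0],[0,0,0]],[[0,0,0],[0,0,0]],[[0,0,0],[0,0,0]],[[0,0,0],[0,0,0]],[[0,0,0],[0,0,0]],[[0,0,0],[0,0,0]]]}' 40 36
```

```text
time: 3.98
ee_pos: [0.6094, 0.2546, 0.1323]
eef_rot: [0.994, 0.111, 0.0, 0.0]
ft_force: [0.0, -0.6, 0.4]
width: 0.0869
grip_force: 0.0
time: 4.82
ee_pos: [0.609, 0.2558, 0.1321]
eef_rot: [0.994, 0.112, 0.0, -0.0]
ft_force: [-0.9, 3.8, 2.7]
width: 0.0533
grip_force: 36.0
```

```bash
python3 -m crank '{"steps":[[[0,0,0.2],[0,0,0]],[[0,0,0.2],[0,0,0]],[[0,0,0.2],[0,0,0]],[[0,0,0],[0,0,0]],[[0,0,0],[0,0,0]],[[0,0,0],[0,0,0]]]}'
```

```text
time: 5.32
ee_pos: [0.6093, 0.2545, 0.1468]
eef_rot: [0.994, 0.111, 0.0, 0.0]
ft_force: [0.6, 1.3, -4.3]
width: 0.0535
grip_force: 36.0
```

```bash
python3 -m crank '{"steps":[[[-0.3,0.07,0],[0,0,0]],[[-0.5,0.115,0],[0,0,0]],[[-0.6,0.137,0],[0,0,0]],[[-0.6,0.137,0],[0,0,0]],[[-0.6,0.137,0],[0,0,0]],[[-0.6,0.137,0],[0,0,0]],[[-0.6,0.137,0],[0,0,0]],[[-0.5,0.115,0],[0,0,0]],[[-0.3,0.07,0],[0,0,0]],[[0,0,0],[0,0,0]]]}'
python3 - <<'E'
from h import *
s=monitor.read_state(); print(s['ee_pos'],s['ft_force'],s['joint_positions'])
c=get("side"); cv2.imwrite("pics/side1.png",c["pixels"])
E
```

```text
time: 6.15
ee_pos: [0.4922, 0.2816, 0.1467]
eef_rot: [0.994, 0.112, -0.0, 0.001]
ft_force: [0.6, 0.4, -5.1]
width: 0.0534
grip_force: 36.0
[0.49223714 0.28164744 0.14668975] [ 0.62020522  0.38275785 -5.05951892] [-0.00880882  0.36513259 -0.71245824  1.70364457  0.25682192  1.16971252
 -2.13637608]
```

View pics/side1.png

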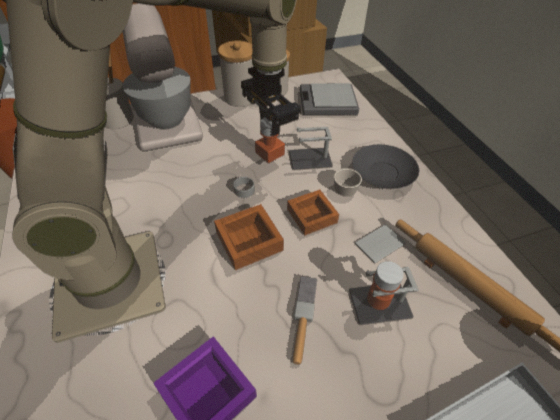

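```bash
python3 -m crank '{"steps":[[[0,0,0.5],[0,0,0]],[[0,0,0.8],[0,0,0]],[[0.16,-0.5,0.7],[0,0,0]],[[0.16,-0.9,0],[0,0,0]],[[0.16,-1,0],[0,0,0]],[[0.16,-1,0],[0,0,0]],[[0.16,-1,0],[0,0,0]],[[0.16,-1,0],[0,0,-0.4]],[[0.16,-1,0],[0,0,-0.5]],[[0.16,-1,0],[0,0,-0.5]]]}'
python3 -m crank '{"steps":[[[0.16,-1,0],[0,0,-0.5]],[[0.16,-1,0],[0,0,-0.5]],[[0.14,-0.8,0],[0,0,0]],[[0,-0.6,0],[0,0,0]],[[0,-0.1,0],[0,0,0]],[[0,0,0],[0,0,0]],[[0,0,0],[0,0,0]]]}'
python3 - <<'E'
from h import *
s=monitor.read_state(); t=s['ee_pos']*1000; print(t,s['ft_force'],s['joint_positions'])
A=[];ims=[]
for n in("scene","side"):
    c=get(n,n+"2.npz"); P=cloud(c)*1000; Z=P[...,2]; hsv=cv2.cvtColor(c["pixels"],cv2.COLOR_BGR2HSV)
    r=np.hypot(P[...,0]-t[0],P[...,1]-t[1])
    m=(hsv[...,1]>110)&((hsv[...,0]<20)|(hsv[...,0]>170))&(r<60)
    k=m&(Z>t[2]-109)&(Z<t[2]-60); q=P[k][:,:2]; A.append(q); print(n,k.sum(),Z[k].min(),cv2.minAreaRect(q.astype(np.float32)))
    k=m&(Z>30)&(Z<40)
    if k.sum()>20: print(' brace',k.sum(),cv2.minAreaRect(P[k][:,:2].astype(np.float32)))
    v,u=np.nonzero(r<60); a,b=int(u.mean()),int(v.mean()); ims.append(cv2.resize(c["pixels"][max(b-70,0):b+70,a-70:a+70],(400,400),interpolation=cv2.INTER_CUBIC))
print('both',cv2.minAreaRect(np.vstack(A).astype(np.float32)))
cv2.imwrite("pics/c2.png",np.hstack(ims))
E
```

```text
time: 7.03
ee_pos: [0.527, 0.0944, 0.1979]
eef_rot: [0.999, 0.049, 0.001, 0.0]
ft_force: [0.9, 0.7, -4.3]
width: 0.0535
grip_force: 36.0
time: 7.62
ee_pos: [0.5379, 0.0096, 0.1973]
eef_rot: [1.0, 0.007, 0.0, -0.0]
ft_force: [0.5, 0.9, -4.3]
width: 0.0534
grip_force: 36.0
[537.89110824   9.59694943 197.28221173] [ 0.50712522  0.92338139 -4.31151834] [ 0.39120937  0.21660781 -0.55679001  1.72790848  0.12020049  1.23072009
 -1.75235913]
scene 559 88.65254854834204 ((543.537353515625, 10.134654998779297), (56.386810302734375, 65.88799285888672), 7.837309837341309)
 brace 218 ((564.4304809570312, 25.0777530670166), (39.58361053466797, 75.89173889160156), 4.924896240234375)
side 681 88.33029974779072 ((538.4685668945312, 5.983741760253906), (66.7091293334961, 65.49072265625), 8.271778106689453)
 brace 286 ((535.041748046875, 15.30868911743164), (102.85665130615234, 69.1751480102539), 4.959582328796387)
both ((538.4011840820312, 7.777729034423828), (67.09199523925781, 69.06075286865234), 8.271778106689453)
```

View pics/c2.png

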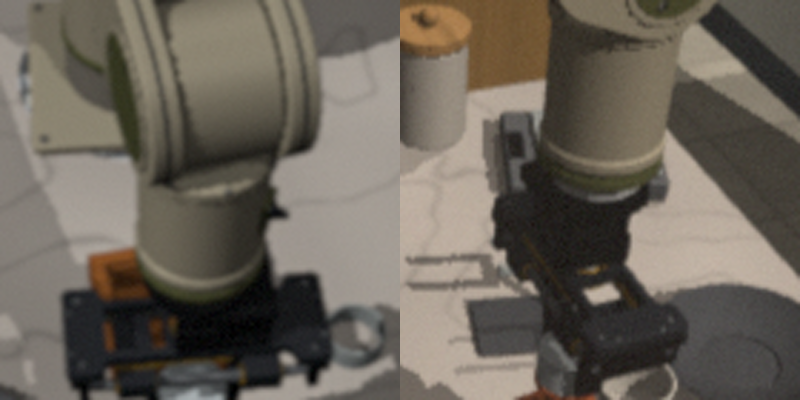

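```bash
python3 -m crank '{"steps":[[[-0.26,0.5,0],[0,0,-0.36]],[[0,0.52,0],[0,0,0]],[[0,0,-0.6],[0,0,0]],[[0,0,-0.6],[0,0,0]],[[0,0,-0.5],[0,0,0]],[[0,0,0],[0,0,0]],[[0,0,0],[0,0,0]],[[0,0,0],[0,0,0]]]}'
python3 - <<'E'
from h import *
s=monitor.read_state(); t=s['ee_pos']*1000; print(t,s['ft_force'],s['torque'])
for n in("scene","side"):
    c=get(n,n+"3.npz"); P=cloud(c)*1000; Z=P[...,2]; hsv=cv2.cvtColor(c["pixels"],cv2.COLOR_BGR2HSV)
    r=np.hypot(P[...,0]-t[0],P[...,1]-t[1])
    m=(hsv[...,1]>110)&((hsv[...,0]<20)|(hsv[...,0]>170))&(r<80)
    for nm,lo,hi in(('jar',45,t[2]-60),('brace',31,38)):
        k=m&(Z>lo)&(Z<hi); print(n,nm,k.sum(),cv2.minAreaRect(P[k][:,:2].astype(np.float32)))
E
```

```text
time: 8.38
ee_pos: [0.5315, 0.0346, 0.155]
eef_rot: [1.0, -0.009, 0.0, -0.0]
ft_force: [0.4, -0.6, -4.5]
width: 0.0534
grip_force: 36.0
[531.50485526  34.6327407  154.98629416] [ 0.43214401 -0.55339711 -4.49843428] [ 0.06310875 -0.04667171 -0.01530709]
scene jar 533 ((537.5537719726562, 33.869571685791016), (56.91298294067383, 67.551025390625), 2.1678903102874756)
scene brace 440 ((531.778564453125, 34.9263801574707), (101.68765258789062, 102.01541900634766), 6.306413173675537)
side jar 619 ((531.4309692382812, 30.72265625), (64.3985824584961, 66.52901458740234), 6.128232955932617)
side brace 350 ((532.2938232421875, 32.89496994018555), (101.9273910522461, 103.72695922851562), 6.476357460021973)
```

```bash
python3 -m crank '{"steps":[[[0.02,0.05,-0.2],[0,0,0]],[[0,0,-0.2],[0,0,0]],[[0,0,-0.2],[0,0,0]],[[0,0,-0.2],[0,0,0]],[[0,0,0],[0,0,0]],[[0,0,0],[0,0,0]]]}'
python3 -m crank '{"steps":[[[0,0,-0.2],[0,0,0]],[[0,0,-0.2],[0,0,0]],[[0,0,-0.1],[0,0,0]],[[0,0,0],[0,0,0]],[[0,0,0],[0,0,0]]]}'
```

```text
time: 8.98
ee_pos: [0.5313, 0.0355, 0.1338]
eef_rot: [1.0, -0.009, -0.0, 0.0]
ft_force: [0.6, 0.2, -4.2]
width: 0.0532
grip_force: 36.0
time: 9.4
ee_pos: [0.5315, 0.0356, 0.1216]
eef_rot: [1.0, -0.009, -0.0, 0.0]
ft_force: [-0.0, -0.0, -4.2]
width: 0.0533
grip_force: 36.0
```

```bash
python3 -m crank '{"steps":[[[0,0,-0.06],[0,0,0]],[[0,0,-0.04],[0,0,0]],[[0,0,0],[0,0,0]],[[0,0,0],[0,0,0]]]}';python3 -m crank '{"steps":[[[0,0,-0.04],[0,0,0]],[[0,0,0],[0,0,0]],[[0,0,0],[0,0,0]]]}'
```

```text
time: 9.73
ee_pos: [0.5319, 0.0357, 0.1196]
eef_rot: [1.0, -0.009, 0.0, 0.0]
ft_force: [0.5, 1.1, -2.6]
width: 0.0532
grip_force: 36.0
time: 9.98
ee_pos: [0.5318, 0.0356, 0.1185]
eef_rot: [1.0, -0.009, 0.0, 0.0]
ft_force: [0.3, 0.4, -0.8]
width: 0.0533
grip_force: 36.0
```

```bash
python3 -m crank '{"steps":[[[0,0,0],[0,0,0.6]],[[0,0,0],[0,0,0.6]],[[0,0,0],[0,0,0.6]],[[0,0,0],[0,0,0.6]],[[0,0,0],[0,0,0.6]],[[0,0,0],[0,0,0]]]}'
python3 -c "from bench import monitor;s=monitor.read_state();print(s['joint_positions'],s['torque'])"
python3 -m crank '{"steps":[[[0,0,0],[0,0,0.8]],[[0,0,0],[0,0,0.8]],[[0,0,0],[0,0,0.8]],[[0,0,0],[0,0,0.8]],[[0,0,0],[0,0,0.8]],[[0,0,0],[0,0,0]]]}'
python3 -c "from bench import monitor;s=monitor.read_state();print(s['joint_positions'],s['torque'])"
```

```text
time: 10.48
ee_pos: [0.5317, 0.0358, 0.1185]
eef_rot: [0.992, 0.123, 0.0, -0.0]
ft_force: [-0.8, 2.0, 0.2]
width: 0.0536
grip_force: 36.0
[ 0.37009566  0.2955485  -0.59803324  1.82450657  0.18687184  1.0776551
 -1.62160209] [ 0.29133744  0.16143681 -0.32455442]
time: 10.98
ee_pos: [0.5316, 0.0361, 0.1185]
eef_rot: [0.956, 0.293, 0.0, -0.0]
ft_force: [-1.7, 2.6, 0.2]
width: 0.0535
grip_force: 36.0
[ 0.4128593   0.30554765 -0.64927049  1.8224982   0.20688369  1.0817317
 -1.28828769] [ 0.46447851  0.31340459 -0.22452939]
```

```bash
python3 -m crank '{"steps":[[[0,0,0],[0,0,0.9]],[[0,0,0],[0,0,0.9]],[[0,0,0],[0,0,0.9]],[[0,0,0],[0,0,0.9]],[[0,0,0],[0,0,0.9]],[[0,0,0],[0,0,0.9]],[[0,0,0],[0,0,0.9]],[[0,0,0],[0,0,0.9]],[[0,0,0],[0,0,0.9]],[[0,0,0],[0,0,0.9]]]}'
python3 -m crank '{"steps":[[[0,0,0],[0,0,0]],[[0,0,0],[0,0,0]]]}'
python3 - <<'E'
from h import *
s=monitor.read_state(); t=s['ee_pos']*1000; print(t,s['ft_force'],s['torque'],s['joint_positions'],np.degrees(2*np.arctan2(s['eef_rot'][1],s['eef_rot'][0])))
for n in("scene","side"):
    c=get(n); P=cloud(c)*1000; Z=P[...,2]; hsv=cv2.cvtColor(c["pixels"],cv2.COLOR_BGR2HSV)
    r=np.hypot(P[...,0]-t[0],P[...,1]-t[1])
    m=(hsv[...,1]>110)&((hsv[...,0]<20)|(hsv[...,0]>170))&(r<80)
    k=m&(Z>42)&(Z<t[2]-60); print(n,k.sum(),Z[k].max(),np.median(Z[k]),cv2.minAreaRect(P[k][:,:2].astype(np.float32)))
E
```

```text
time: 11.82
ee_pos: [0.5313, 0.0362, 0.1185]
eef_rot: [0.772, 0.636, -0.0, -0.0]
ft_force: [-4.9, 3.1, 3.3]
width: 0.0532
grip_force: 36.0
time: 11.98
ee_pos: [0.5314, 0.036, 0.1185]
eef_rot: [0.773, 0.635, 0.0, -0.0]
ft_force: [-4.3, 2.4, 5.5]
width: 0.0538
grip_force: 36.0
[531.40787554  36.04341321 118.51770509] [-4.27106444  2.35600386  5.4540182 ] [ 0.63520967  0.76000825 -0.22731803] [ 0.51318188  0.33397472 -0.77103065  1.81792664  0.25948768  1.09400719
 -0.54664494] 78.77685679269896
scene 72 55.68504387379258 49.79677528429028 ((563.1339721679688, 28.17742919921875), (47.50511932373047, 13.571956634521484), 81.61275482177734)
side 344 58.448530606260874 50.30876840738114 ((531.4937133789062, 31.039134979248047), (63.809974670410156, 66.35372161865234), 12.458793640136719)
```

```bash
python3 -m crank '{"steps":[[[0,0,0.1],[0,0,0]],[[0,0,0.1],[0,0,0]],[[0,0,0.1],[0,0,0]],[[0,0,0.1],[0,0,0]],[[0,0,0],[0,0,0]],[[0,0,0],[0,0,0]]]}'
python3 - <<'E'
from h import *
s=monitor.read_state(); t=s['ee_pos']*1000; print(t,s['ft_force'],s['torque'])
c=get("side"); P=cloud(c)*1000; Z=P[...,2]; hsv=cv2.cvtColor(c["pixels"],cv2.COLOR_BGR2HSV)
r=np.hypot(P[...,0]-t[0],P[...,1]-t[1])
m=(hsv[...,1]>110)&((hsv[...,0]<20)|(hsv[...,0]>170))&(r<80)
k=m&(Z>42)&(Z<t[2]-60); print(k.sum(),Z[k].max(),np.median(Z[k]))
E
```

```text
time: 12.58
ee_pos: [0.5318, 0.0356, 0.1286]
eef_rot: [0.772, 0.636, 0.0, 0.0]
ft_force: [-1.4, 0.6, 0.9]
width: 0.0538
grip_force: 36.0
[531.83848453  35.55331833 128.56667935] [-1.38505826  0.57873353  0.86846869] [ 0.30803423  0.15190417 -0.04691494]
369 67.75834608868925 50.52783335036315
```

```bash
python3 -m crank '{"steps":[[[0,0,0.15],[0,0,0]],[[0,0,0.2],[0,0,0]],[[0,0,0.2],[0,0,0]],[[0,0,0.2],[0,0,0]],[[0,0,0.03],[0,0,0]],[[0,0,0],[0,0,0]],[[0,0,0],[0,0,0]],[[0,0,0],[0,0,0]]]}'
python3 - <<'E'
from h import *
s=monitor.read_state(); t=s['ee_pos']*1000; print(t,s['ft_force'],s['torque'])
ims=[]
for n in("scene","side"):
    c=get(n); P=cloud(c)*1000; Z=P[...,2]; hsv=cv2.cvtColor(c["pixels"],cv2.COLOR_BGR2HSV)
    r=np.hypot(P[...,0]-t[0],P[...,1]-t[1])
    m=(hsv[...,1]>110)&((hsv[...,0]<20)|(hsv[...,0]>170))&(r<80)
    k=m&(Z>42)&(Z<60); print(n,k.sum(),np.median(Z[k]),cv2.minAreaRect(P[k][:,:2].astype(np.float32)),Z[m].max())
    v,u=np.nonzero(m); a,b=int(u.mean()),int(v.mean()); ims.append(cv2.resize(c["pixels"][b-70:b+40,a-55:a+55],(400,400),interpolation=cv2.INTER_CUBIC))
cv2.imwrite("pics/c4.png",np.hstack(ims))
E
```

```text
time: 13.3
ee_pos: [0.5315, 0.0355, 0.1476]
eef_rot: [0.772, 0.636, -0.0, -0.0]
ft_force: [-0.3, -0.2, 0.8]
width: 0.0536
grip_force: 36.0
[531.48493433  35.46194607 147.57959858] [-0.33973683 -0.15774791  0.83126182] [-0.02107759 -0.10186014  0.00526369]
scene 238 51.51054201392901 ((553.8157348632812, 32.710853576660156), (74.94181060791016, 37.394134521484375), 76.34172058105469) 377.5948153531029
side 347 50.08839072061644 ((532.3356323242188, 32.61550521850586), (65.62091064453125, 68.5419692993164), 11.714646339416504) 297.89203025386786
```

View pics/c4.png

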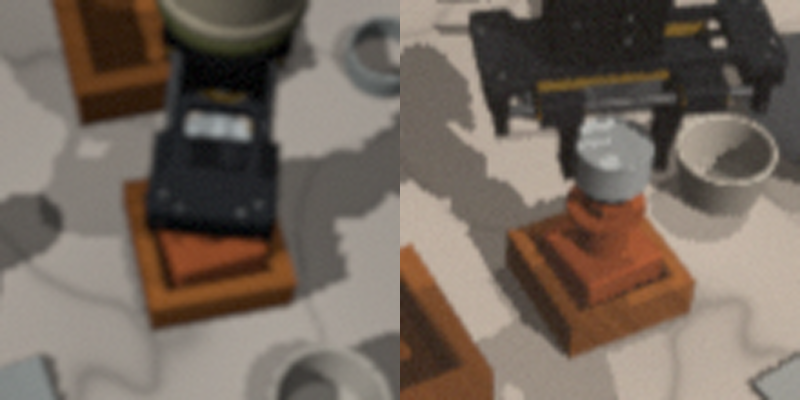

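The right-hand (side) view shows the lid held level at (615,160), clear of the collar at (605,205). The jar is flat in the block, with its body at (600,260).

```bash
python3 -c "from bench import ticket;print(ticket.close_job())"
```

```text
the job is handed in; nothing more can be done
None
```

The job is handed in at about 13 s: the square jar is seated in the smaller orange block, and the lid was unscrewed by a hand turn of about 1.4 rad and is held level about 29 mm above the jar's collar.

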